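Unplug the white adapter and box it up

TASK

Pull the white power adapter out of its socket in the sloping power block, put it inside the blue spares tub standing on the table, and then set the orange lid on the tub so that it sits fully home and level. Leave the black adapter plugged in and do not knock over or push about any of the other things on the table.

Things in the scene. Friction and masses are not known exactly. Their poses are not given: they have to be found in the camera images.
- power_block: Fixed black block, 250 mm along y; socket face slopes 35 deg, outward normal (-0.574, 0, 0.819) in its frame. Socket mouths at (0, -0.055, 0.068) and (0, 0.055, 0.068) m. Above hangs a shelf with a grey network switch (underside 162 mm up, front edge at x = -0.014), so the tool must come in tilted, along the adapter. Origin: on the table under the face's middle.
- white_adapter: White adapter, 0.16 kg, in one of the two sockets. Housing 40 (x) by 42 (y) by 68 mm (z = 0 to 68), grey plug nose 22 by 34 mm (z = 0 to -26) in the socket. Origin: middle of the shoulder on the socket face; z points out of the socket, y along the block. Sprung catch: a straight pull of 10 to 15 N along z frees it in the first 10 mm; clear after 27 mm.
- white_adapter_mid (a point): Middle of the white adapter's whole length (21 mm up its z from its origin).
- black_adapter: Black power adapter of the same shape and frame, plugged in the other socket, 110 mm away. To be left in place.
- tub: Loose blue round open tub, outer diameter 132 mm at the rim, inner diameter 124 mm at the rim (120 mm at the floor), 117 mm high, floor 5 mm thick. Origin: centre of its underside, z up. Mass about 0.6 kg.
- tub_rim (a point): Centre of the tub's mouth, at rim height (117 mm above its underside).
- lid: Orange round lid lying upright on the table, 0.13 kg: flange of diameter 138 mm (8 to 13 mm above its underside); under it a step 8 mm deep, diameter 114 tapering to 106 mm, that goes inside the tub's rim; on top a black knob of diameter 24 mm, 30 mm high. Origin: centre of the step's underside, z up.
- lid_knob (a point): Centre of the top of the lid's knob, 43 mm above the lid's origin.
- access_point: Bystander: white round access point, diameter 160 mm, 34 mm high, lying on the table; origin at its underside's centre.
- injector: Bystander: white box 62 by 125 by 36 mm on the table; origin at its underside's centre.
- remote: Bystander: black remote control 45 by 160 by 20 mm on the table near the robot; origin at its underside's centre.
- screwdriver: Bystander: screwdriver 160 mm long lying on the table on the robot's side; origin under its middle.
- screw_jar: Bystander: closed jar, diameter 60 mm, 80 mm high; origin at its underside's centre.
- modem: Bystander: flat black box 150 by 190 by 32 mm on the table; origin at its underside's centre.
Mind the look-alikes: they are no part of the job. There is more than one size of the lid; the one meant has the size given above.

How it is judged:
By the outcome, as a careful person would: the job done as asked, in the order asked, and still so for the second after the job is handed in, with the robot touching nothing.
It also fails if it takes over 58 s, if anything falls off the work surface, if the arm or the gripper's body presses on something with over 40 N, if the wrist force passes 120 N, or if a joint passes its speed limit or range.

ROBOT

A 7-joint arm with a two-finger parallel gripper is mounted at the origin on the work surface. World frame = base frame: x ahead of the robot, y to its left, z up, the work surface at z = 0. Lengths are in m, angles in rad, forces in N, time in s.
With the tool pointing down it reaches from about 0.425 to 0.925 m from the base axis. Payload 6.8 kg.
Tool frame: the origin (TCP) lies at the very end of the fingers, on their centre line; the grasp point (between the pads) lies 19 mm behind it (r.pinch_z is the distance from the TCP to the grasp point, in m); z points along the fingers, y is the line along which they close (so a half turn about z gives the same grasp; the last joint's range is limited). The gripper opens to 88 mm and grips with 3 to 60 N. Pads are 20 mm wide; open, the fingers measure 115 mm over their backs; the gripper's body (75 mm by 178 mm) begins 61 mm behind the grasp point.
Start: joints at [1.154, 0.477, 0.022, 1.555, -0.011, 1.109, -0.083], TCP at [0.205, -0.643, 0.223] pointing down, gripper open.
Joint ranges: [-2.96, 2.96], [-0.34, 2.1], [-1.41, 1.46], [0.24, 2.44], [-1.37, 4.51], [0.17, 1.92], [-2.96, 2.96]. Speed limits (rad/s): [2.39, 2.39, 3.14, 3.14, 3.14, 3.14, 3.14].

INTERFACE

Orientations are given as a unit quaternion [x, y, z, w].
In Python, from bench import r gives the robot as it stands. Calls block until the motion is done:
- r.move_ptp(position, orientation): joint-space move of the TCP to a pose.
- r.move_l(position, rate=0.15, frame=None, max_force=None): straight line of the TCP; frame=None keeps the orientation; rate is the mean speed in m/s. With max_force (N) it stops when the force on the tool has changed by that much, and returns True; else False.
- r.goto_joints(angles): joint-space move.
- r.ungrasp() and r.close_gripper(): open the fingers fully, or close them until they stop; the grip force is fixed at half the most.
- r.hold(seconds).
- r.solve_ik(position, orientation): joint angles nearest the present ones, or None.
- r.snapshot(name): name is "side" or "top"; returns a dict with "img" (384x512x3 uint8, red, green, blue), "vfov" (degrees; the focal length in pixels is half the picture's height over the tangent of half this angle, whatever the lens; pixels are square), "cx", "cy" (the principal point, pixels), "D" ([k1, k2, p1, p2, k3] as OpenCV has them; the pictures are not rectified), "view" (4x4, takes a point from world to camera coordinates). Camera axes: x right, y up, looking along -z (the intrinsics and any distortion apply to the point x, -y, -z); pixel columns grow to the right and rows downward; lengths in m; the calibration is good to about 2 mm. A picture is of the moment at which its call begins. There is no depth.
A pose or a line that the arm cannot do raises r.PlanningError and nothing moves.
- r.sign_off(): hands the job in; it is judged then, once.
Readings, each from a call of its own:
- r.read_t(): time.
- r.read_joint_positions(): joint angles.
- r.read_qd(): joint speeds.
- r.read_joint_efforts(): joint torques, N m.
- r.read_tcp_pos(): TCP position.
- r.read_eef_rot(): TCP orientation.
- r.read_ft_force(): force on the tool from outside, world axes, zero at the start.
- r.read_ft_torque(): the same for the moment, N m.
- r.read_grip_width(): opening from 0.0 (shut) to 1.0 (fully open).
- r.read_grip_force(): force on a finger pad.
Only numpy, scipy, OpenCV 4.12 (cv2) and the standard library are available. Lean on these libraries where they do the work, as an engineer would, in place of code of your own. Each camera call takes 0.05 s, during which the arm holds its last target. There are 200 camera calls.

## Working session

There is one attempt and no reset: what is moved stays moved. The work goes in short steps, each a Python script; the robot and the scene stay as the last script left them, time stands still between calls to the robot, and variables do not carry over. Pictures are saved under pics/ and viewed, at most 13 in all, crops included, and the job is handed in when it is done.

```bash
mkdir -p pics; ls
python3 - <<'E'
from bench import r
import cv2
for n in ("side","top"):
    s=r.snapshot(n); cv2.imwrite(f"pics/{n}0.png",cv2.resize(s["img"][:,:,::-1],(800,600),interpolation=cv2.INTER_CUBIC))
    print(n,s["vfov"],s["cx"],s["cy"],s["D"]);print(s["view"])
E
```

```text
pics
side 50.13110083029044 246.49643345499422 189.09665662314558 [-0.01254727  0.          0.          0.          0.        ]
[[-0.8809529  -0.47292891  0.01613151  0.47989396]
 [ 0.28183859 -0.49700353  0.82070366 -0.19722264]
 [-0.38011707  0.72754776  0.57112632 -1.19664827]
 [ 0.          0.          0.          1.        ]]
top 46.67591967883958 250.04752830818188 187.34795229458086 [-0.08521655  0.          0.          0.          0.        ]
[[ 0.06429424 -0.99792419 -0.0036816   0.02165622]
 [ 0.97246119  0.06182468  0.22471525 -0.54717709]
 [-0.22402117 -0.01802811  0.97441752 -1.31461408]
 [ 0.          0.          0.          1.        ]]
```

View pics/side0.png

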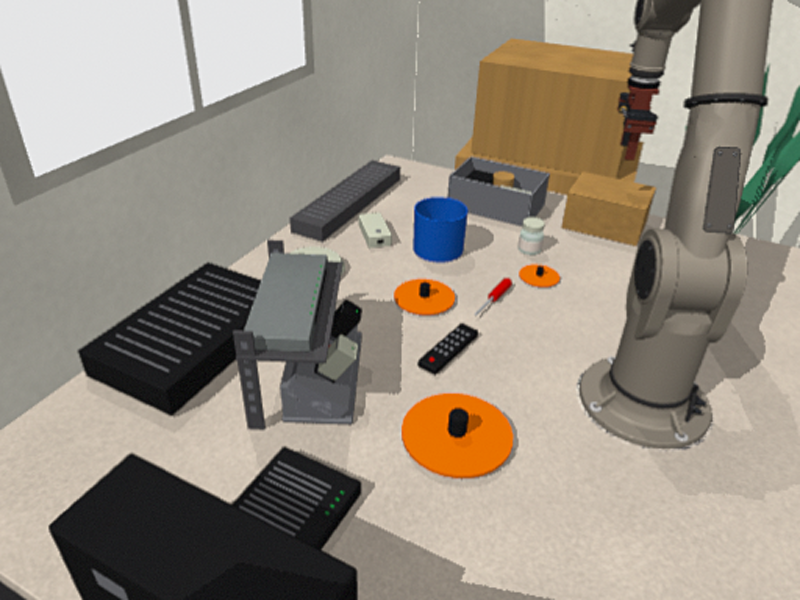

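View pics/top0.png

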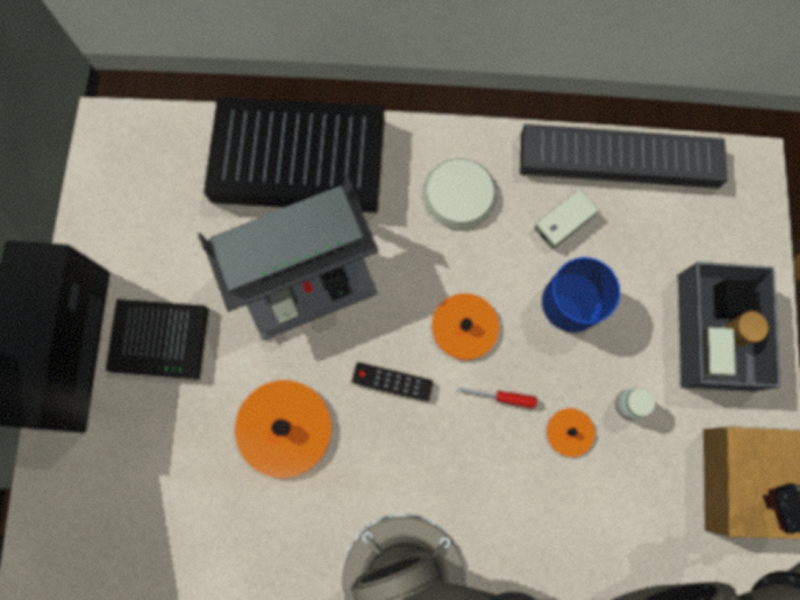

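The side view shows the tub at (440,230), lids at (424,297), (540,275) and (458,433), and the white adapter at (340,355) with the black one behind it. The top view shows the tub at (581,294), lids at (466,326), (571,432) and (284,428), and the white adapter at (285,305). Next I'll compute coarse positions and enlarge the block.

```bash
cat > h.py <<'E'
from bench import r
import numpy as np, cv2
from scipy.optimize import least_squares
def cam(s):
    f=192/np.tan(np.radians(s["vfov"]/2)); return np.array([[f,0,s["cx"]],[0,f,s["cy"]],[0,0,1]]),np.array(s["D"]),np.diag([1,-1,-1.])@np.array(s["view"])[:3]
def proj(s,P):
    K,D,V=cam(s); P=np.atleast_2d(P); return cv2.projectPoints(np.float64(P),cv2.Rodrigues(V[:,:3])[0],V[:,3],K,D)[0][:,0]
def ray(s,uv):
    K,D,V=cam(s); n=cv2.undistortPoints(np.float64(uv).reshape(1,1,2),K,D)[0,0]
    return -V[:,:3].T@V[:,3], V[:,:3].T@np.array([*n,1])
def onz(s,uv,z):
    c,d=ray(s,uv); return c+d*(z-c[2])/d[2]
def tri(obs): # [(snap,uv)..]
    return least_squares(lambda p:np.concatenate([proj(s,p)[0]-uv for s,uv in obs]),[.6,0,.1]).x
def crop(s,x0,y0,w,h,k,name,draw=()):
    im=cv2.resize(s["img"][y0:y0+h,x0:x0+w,::-1],None,fx=k,fy=k,interpolation=cv2.INTER_CUBIC)
    for P in draw:
        for u,v in proj(s,P): cv2.circle(im,(int((u+.5-x0)*k),int((v+.5-y0)*k)),2,(255,0,255),-1)
    cv2.imwrite(f"pics/{name}.png",im); return im
E
python3 - <<'E'
from h import *
S={n:r.snapshot(n) for n in("side","top")}
for n,s in S.items():
    hsv=cv2.cvtColor(s["img"],cv2.COLOR_RGB2HSV)
    m=cv2.morphologyEx(cv2.inRange(hsv,(5,180,120),(18,255,255)),cv2.MORPH_CLOSE,np.ones((9,9)))
    k,l,st,c=cv2.connectedComponentsWithStats(m)
    for i in range(1,k):
        if st[i,4]>200:
            cs=max(cv2.findContours(np.uint8(l==i),0,2)[0],key=len)
            P=np.array([onz(s,p[0],.013) for p in cs]); q=cv2.minEnclosingCircle(np.float32(P[:,:2])); print(n,st[i],"lid",np.round(q[0],4),round(q[1]*2,4), P.min(0).round(3),P.max(0).round(3))
    m=cv2.inRange(hsv,(105,150,50),(125,255,255)); cs=max(cv2.findContours(m,0,2)[0],key=len)
    P=np.array([onz(s,p[0],.117) for p in cs]); print(n,"tub rim",P.min(0).round(4),P.max(0).round(4))
a=crop(S["side"],150,150,100,130,6,"a"); b=crop(S["top"],120,105,130,120,6,"b")
E
```

```text
side [332 170  26  14 275] lid [ 0.2941 -0.307 ] 0.0964 [ 0.249 -0.355  0.013] [ 0.341 -0.26   0.013]
side [252 179  39  22 687] lid [ 0.4971 -0.0928] 0.139 [ 0.428 -0.162  0.013] [ 0.564 -0.025  0.013]
side [ 257  252   71   54 2827] lid [0.2687 0.2527] 0.1948 [0.174 0.156 0.013] [0.366 0.349 0.013]
side tub rim [ 0.4361 -0.3788  0.117 ] [ 0.6242 -0.0832  0.117 ]
top [ 277  189   42   41 1347] lid [ 0.4974 -0.0969] 0.134 [ 0.431 -0.163  0.013] [ 0.561 -0.032  0.013]
top [ 151  244   61   59 2826] lid [0.2705 0.2534] 0.1876 [0.183 0.16  0.013] [0.362 0.347 0.013]
top [351 262  29  30 683] lid [ 0.2967 -0.3153] 0.0915 [ 0.252 -0.359  0.013] [ 0.341 -0.271  0.013]
top tub rim [ 0.4847 -0.3774  0.117 ] [ 0.625  -0.2357  0.117 ]
```

View pics/a.png

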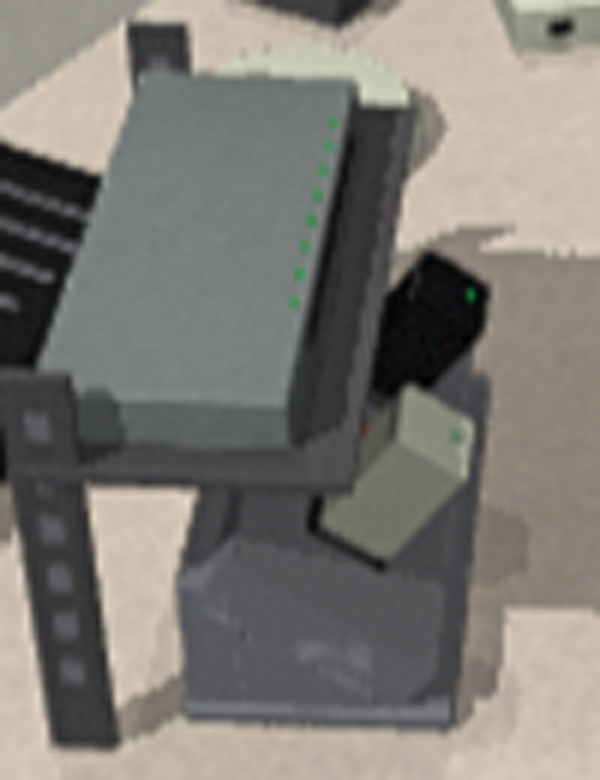

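View pics/b.png

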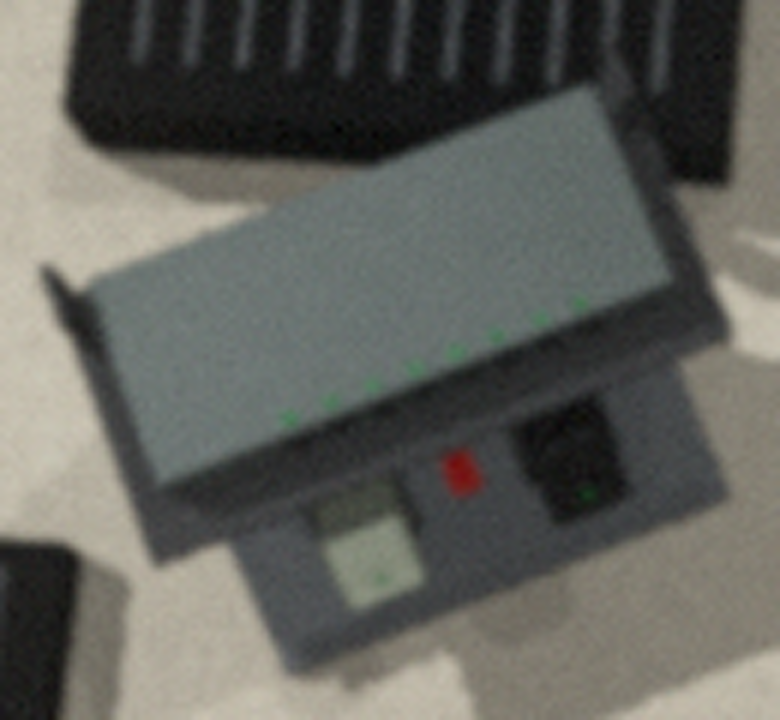

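The crops show the white adapter's end-face corners. In a.png they are (405,385), (475,420), (467,482) and (397,447), with the shoulder at (320,520) and (385,562). In b.png they are (320,548), (405,515), (425,582) and (353,610). The 138 mm lid is the middle one, at about (0.497,-0.095).

```bash
cat >> h.py <<'E'
def Rz(a): return np.array([[np.cos(a),-np.sin(a),0],[np.sin(a),np.cos(a),0],[0,0,1]])
AX=np.array([[.8192,0,-.5736],[0,1,0],[.5736,0,.8192]]) # adapter axes (columns) in block frame
def adp(p,P,yo=.055): return np.array([p[0],p[1],0])+(np.array([0,yo,.068])+np.atleast_2d(P)@AX.T)@Rz(p[2]).T
E
python3 - <<'E'
from h import *
S={n:r.snapshot(n) for n in("side","top")}
x,y,L=.02,.021,.068
C=np.array([[x,y,L],[-x,y,L],[x,-y,L],[-x,-y,L],[x,y,0],[-x,y,0]])
ua=np.array([[397,447],[467,482],[405,385],[475,420],[320,520],[385,562]])/6-.5+150
ub=np.array([[320,548],[353,610],[405,515],[425,582]])/6-.5+[120,105]
F=lambda p,o=.055:np.concatenate([(proj(S["side"],adp(p,C,o))-ua).ravel(),(proj(S["top"],adp(p,C[:4],o))-ub).ravel()])
for o in(.055,):
    q=least_squares(F,[.6,.2,.3]); p=q.x; print(p,q.cost); print(q.fun.reshape(-1,2).round(1).tolist())
np.save("blk.npy",p); print("adapter origin",adp(p,[0,0,0]),"axes",Rz(p[2])@AX)
# separate free-position check per adapter end centre
tub=[.5549,-.3066]
t=np.linspace(0,2*np.pi,40)
ring=np.c_[tub[0]+.066*np.cos(t),tub[1]+.066*np.sin(t),0*t+.117]; lid=np.c_[.497+.069*np.cos(t),-.0955+.069*np.sin(t),0*t+.013]
e=np.linspace(-1,1,7)
W=np.vstack([adp(p,[[x,y,L],[-x,y,L],[x,-y,L],[-x,-y,L],[x,y,0],[-x,y,0]]),adp(p,[[x,y,L],[-x,y,L],[x,-y,L],[-x,-y,L]],-.055),[[.497,-.0955,.043]]])
a=crop(S["side"],170,115,140,135,5,"c1",[ring,lid,W]); b=crop(S["top"],140,150,270,100,3,"c2",[ring,lid,W])
H=np.zeros((600,800,3),np.uint8); b=cv2.resize(b,None,fx=.98,fy=.98)
cv2.imwrite("pics/c.png",np.vstack([cv2.copyMakeBorder(cv2.resize(a,None,fx=.44,fy=.44),0,0,0,800-int(a.shape[1]*.44+.5),0),cv2.copyMakeBorder(b,0,0,0,800-b.shape[1],0)])[:600])
E
```

```text
[0.54314829 0.22195925 0.4411422 ] 7.469274979438822
[[0.0, -2.2], [0.6, -0.9], [0.4, -1.5], [0.6, -0.3], [-0.7, 0.6], [0.5, 0.4], [-0.7, -0.7], [-1.2, 0.6], [-1.4, -0.4], [0.1, 0.2]]
adapter origin [[0.51966479 0.2716938  0.068     ]] axes [[ 0.74077353 -0.42697259 -0.51868616]
 [ 0.34977595  0.90426457 -0.24491148]
 [ 0.5736      0.          0.8192    ]]
```

View pics/c.png

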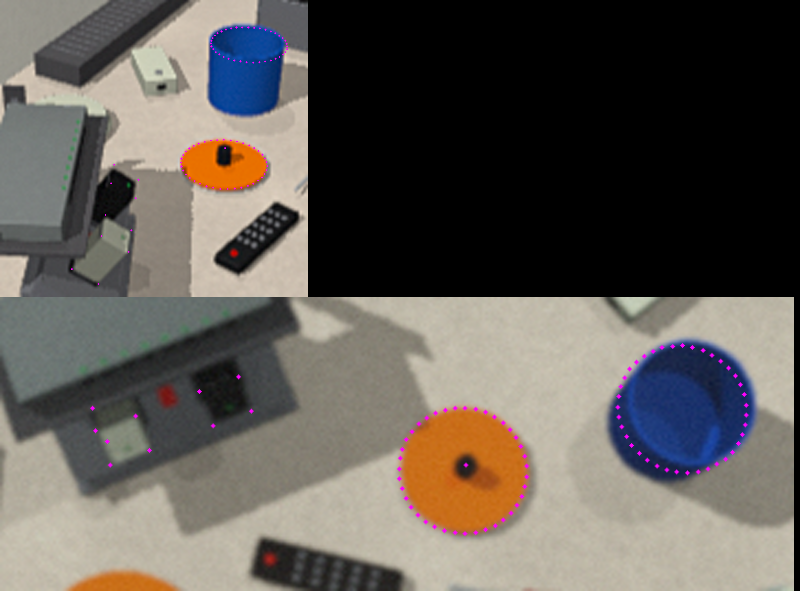

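Everything is located: the lid matches well, the tub is at about (0.559,-0.312), and the block yaw is about 25°. I'll move to the tilted pre-grasp and look from there.

```bash
cat >> h.py <<'E'
from scipy.spatial.transform import Rotation as Ro
def q(y,z):
    z=np.array(z,float); y=np.array(y,float); return Ro.from_matrix(np.c_[np.cross(y,z),y,z]).as_quat()
p=np.load("blk.npy"); A=Rz(p[2])@AX
QA=q(-A[:,1],-A[:,2]); QA2=q(A[:,1],-A[:,2])
TUB=np.array([.559,-.312]); LID=np.array([.497,-.0955])
def down(a): return q([np.cos(a),np.sin(a),0],[0,0,-1])
def ag(z): return adp(p,[0,0,z])[0]
E
python3 - <<'E'
from h import *
print(r.read_joint_positions(), r.read_eef_rot())
for nm,Q in(("QA",QA),("QA2",QA2)):
    for z in(.035,.155): print(nm,z,np.round(r.solve_ik(ag(z),Q),2) if r.solve_ik(ag(z),Q) is not None else None)
for a in np.arange(0,np.pi*2,np.pi/4):
    print(round(a,2),*[np.round(j,2) if j is not None else None for j in (r.solve_ik([*TUB,.2],down(a)),r.solve_ik([*LID,.1],down(a)))])
Q=QA if r.solve_ik(ag(.155),QA) is not None else QA2
p0=r.read_tcp_pos(); r.move_l([p0[0],p0[1],.4],rate=.3)
r.move_ptp(ag(.155)+[-.03,0,.08],Q); print(r.read_t())
r.move_l(ag(.13),rate=.2); print(r.read_t(),r.read_tcp_pos())
s=r.snapshot("side"); t=r.snapshot("top")
a=crop(s,150,120,110,140,4,"d1",[[ag(.068),ag(0),ag(.13)]]);b=crop(t,110,110,90,140,4,"d2",[[ag(.068),ag(.13)]])
cv2.imwrite("pics/d.png",np.hstack([a,b]))
E
```

```text
[ 1.1539022   0.47729552  0.02238913  1.55571863 -0.01147778  1.10931025
 -0.08313598] [ 9.88107525e-01  1.53764195e-01 -7.60200344e-05 -2.91873848e-04]
QA 0.035 [-0.51  0.33 -0.18  2.38  2.28  0.25  2.25]
QA 0.155 None
QA2 0.035 [ 0.32  0.61 -1.18  2.33  1.82  0.67 -0.23]
QA2 0.155 None
0.0 [ 0.68  0.47 -0.37  1.65  0.19  1.06  0.26] [ 0.49  0.41 -0.51  2.04  0.29  0.76 -0.2 ]
0.79 [ 0.78  0.49 -0.51  1.64  0.27  1.08  0.98] [ 0.58  0.44 -0.63  2.03  0.36  0.78  0.53]
1.57 [ 0.88  0.52 -0.66  1.63  0.35  1.11  1.7 ] [ 0.66  0.46 -0.73  2.03  0.42  0.81  1.25]
2.36 [ 1.17  0.74 -1.19  1.61  0.71  1.28  2.22] [ 0.96  0.67 -1.18  2.01  0.76  1.    1.75]
3.14 [ 0.23  0.45  0.25  1.68 -0.12  1.03 -2.62] [-0.81  0.78  1.27  2.11 -0.93  1.   -2.16]
3.93 [ 0.35  0.44  0.08  1.67 -0.04  1.03 -1.91] [ 0.16  0.37 -0.12  2.06  0.06  0.72 -2.35]
4.71 [ 0.47  0.44 -0.07  1.66  0.04  1.04 -1.19] [ 0.28  0.38 -0.26  2.05  0.14  0.73 -1.64]
5.5 [ 0.56  0.45 -0.21  1.66  0.1   1.05 -0.46] [ 0.4   0.39 -0.4   2.04  0.22  0.75 -0.92]
4.2
5.9 [0.45221589 0.23992251 0.17456548]
```

View pics/d.png

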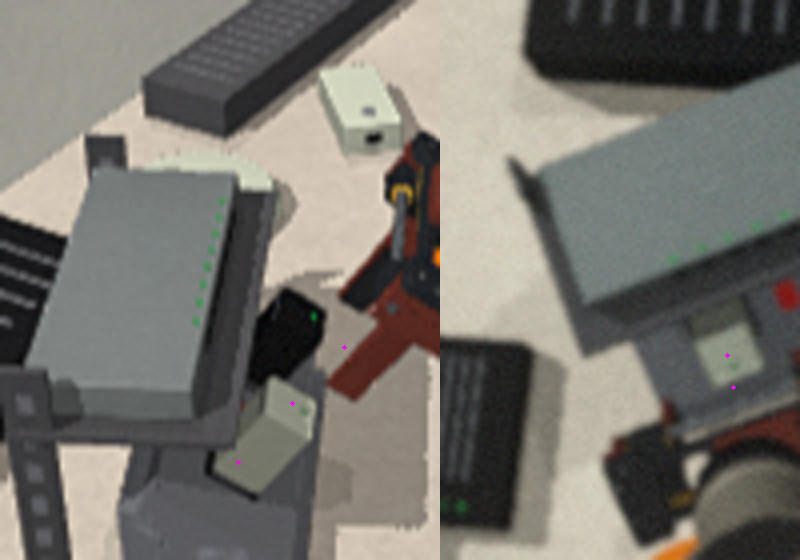

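The fingers straddle the adapter axis: the fingertip midpoint is about (345,347), the end face about (290,408), and the projected dots line up. I'll go in, grip and pull.

Run:
```python
from h import *
print(r.move_l(ag(.035),rate=.1,max_force=8), r.read_tcp_pos()-ag(.035))
f0=r.read_ft_force(); r.close_gripper(); print("w",r.read_grip_width(),r.read_grip_force(),np.round(r.read_ft_force()-f0,1),r.read_t())
if .35<r.read_grip_width()<.6:
    r.move_l(ag(.047),rate=.03); print("w",r.read_grip_width(),np.round(r.read_ft_force(),1))
    r.move_l(ag(.07),rate=.05); r.move_l(ag(.13),rate=.15)
    print("w",r.read_grip_width(),r.read_grip_force(),np.round(r.read_ft_force(),1),r.read_t())
    s=r.snapshot("side"); t=r.snapshot("top")
    a=crop(s,150,120,110,140,4,"e1");b=crop(t,110,110,90,140,4,"e2")
    cv2.imwrite("pics/e.png",np.hstack([a,b]))
    for a in np.arange(0,2*np.pi,np.pi/4):
        print(round(a,2),*[np.round(j,2) if j is not None else None for j in [r.solve_ik([*TUB,z],down(a)) for z in(.3,.115)]])
```

```text
False [-5.87473555e-05 -2.24040751e-05  4.76338769e-04]
w 0.47419704517756556 29.87015873193741 [0.7 0.4 0.2] 7.875
w 0.481491975567788 [-3.7 -2.3  4.3]
w 0.4736942314328675 29.885620772838593 [-0.1 -0.3 -2. ] 9.6667
0.0 [ 0.84  0.42 -0.6   1.52  0.25  1.27  0.21] [ 0.5   0.54 -0.12  1.73  0.08  0.88  0.34]
0.79 [ 0.91  0.45 -0.7   1.51  0.29  1.29  0.96] [ 0.64  0.55 -0.31  1.72  0.2   0.9   1.03]
1.57 [ 1.06  0.52 -0.95  1.5   0.43  1.34  1.64] [ 0.93  0.64 -0.73  1.7   0.5   1.    1.59]
2.36 [ 1.11  0.55 -1.04  1.5   0.48  1.36  2.39] [ 1.17  0.86 -1.18  1.68  0.85  1.2   2.13]
3.14 [-0.37  0.67  1.28  1.6  -0.65  1.37 -2.15] [ 1.23  0.99 -1.37  1.68  1.    1.34  2.82]
3.93 [-0.18  0.46  0.85  1.59 -0.36  1.25 -1.62] [ 0.1   0.57  0.43  1.76 -0.3   0.88 -1.69]
4.71 [ 0.55  0.37 -0.18  1.54  0.07  1.24 -1.22] [ 0.54  0.54 -0.18  1.73  0.12  0.89 -1.26]
5.5 [ 0.62  0.38 -0.28  1.53  0.11  1.24 -0.46] [ 0.62  0.55 -0.29  1.72  0.19  0.9  -0.53]
```

View pics/e.png

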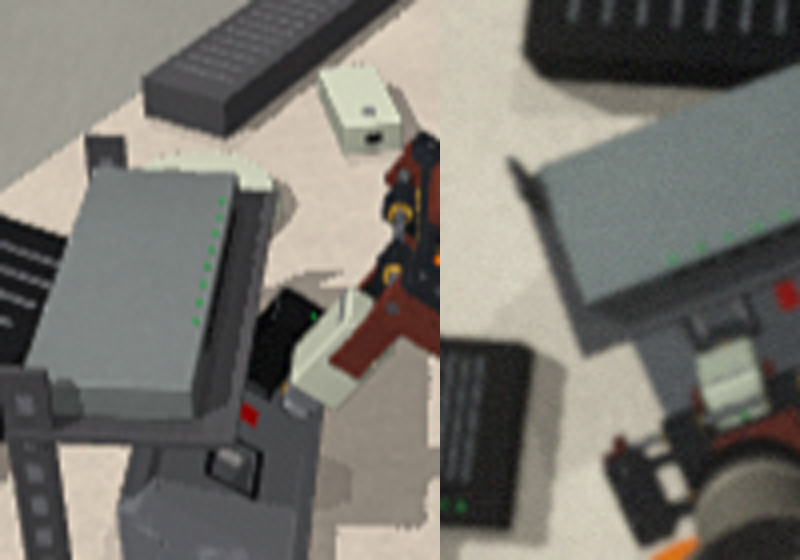

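The adapter is out and held, with the empty socket at (232,468) and the black adapter untouched. I'll refine the tub centre from the far rim arc, carry the adapter over and release it.

```bash
cat >> h.py <<'E'
def tubfit(names=("side","top")):
    out={}
    for n in names:
        s=r.snapshot(n); m=cv2.inRange(cv2.cvtColor(s["img"],cv2.COLOR_RGB2HSV),(105,150,30),(125,255,255))
        k,l,st,_=cv2.connectedComponentsWithStats(m); i=1+np.argmax(st[1:,4])
        cs=max(cv2.findContours(np.uint8(l==i),0,1)[0],key=len)
        P=np.array([onz(s,c[0],.117) for c in cs])[:,:2]; c0=ray(s,(0,0))[0][:2]
        u=(TUB-c0)/np.linalg.norm(TUB-c0); Q=P[((P-TUB)@u>.01)&(np.linalg.norm(P-TUB,axis=1)<.08)]
        f=least_squares(lambda c:np.linalg.norm(Q-c,axis=1)-.066,TUB,loss="soft_l1",f_scale=.002); out[n]=(f.x.round(4),len(Q),np.abs(f.fun).mean().round(4))
    return out
E
python3 - <<'E'
from h import *
T=tubfit(); print(T)
c=np.mean([v[0] for v in T.values()],axis=0); print(c)
if np.linalg.norm(c-TUB)<.012:
    np.save("tub.npy",c)
    x=r.read_tcp_pos(); r.move_l(x+[0,0,.1],rate=.2)
    r.move_ptp([*c,.31],down(5.5)); print(r.read_t(),r.read_grip_width())
    s=r.snapshot("side"); t=r.snapshot("top"); np.save("s1.npy",s["img"])
    a=crop(s,240,70,110,140,4,"f1");b=crop(t,300,130,90,140,4,"f2")
    cv2.imwrite("pics/f.png",np.hstack([a,b]))
E
```

```text
{'side': (array([ 0.5599, -0.303 ]), 26, np.float64(0.006)), 'top': (array([ 0.5574, -0.3124]), 54, np.float64(0.0014))}
[ 0.55865 -0.3077 ]
13.2417 0.47863429568121413
```

View pics/f.png

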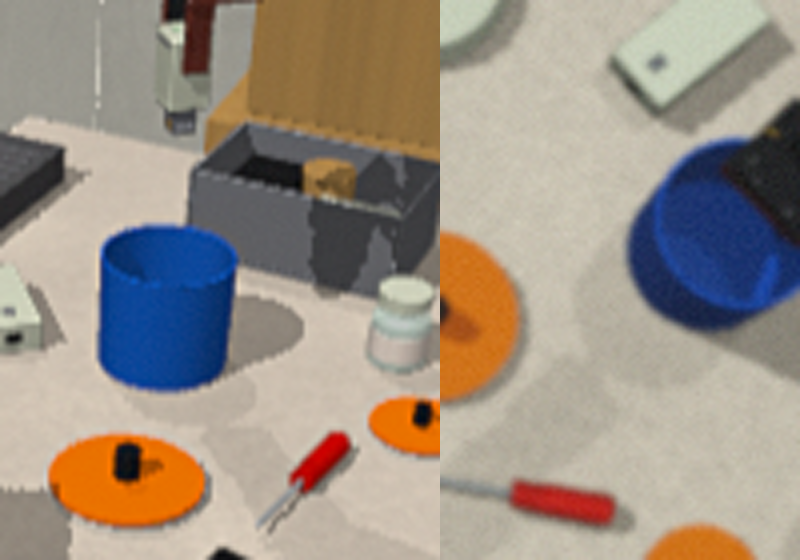

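The adapter hangs straight above the tub. In the side crop the rim ellipse spans columns 99–238, with its top at 227 and its front at about 288. I'll use that centre as a cross-check, then lower and release.

Run:
```python
from h import *
s=r.snapshot("side"); cs=onz(s,np.array([168.5,257.5])/4-.5+[240,70],.117)[:2]
ct=np.array([.5574,-.3124]); c=(cs+ct)/2; print(cs,ct,c); np.save("tub.npy",c)
if np.linalg.norm(cs-ct)<.01:
    x=[*c,.31]; r.move_l(x,rate=.15); 
    print(r.move_l([*c,.116],rate=.15,max_force=6),r.read_tcp_pos(),r.read_grip_width())
```

```text
[ 0.56099681 -0.31022707] [ 0.5574 -0.3124] [ 0.55919841 -0.31131353]
False [ 0.559934   -0.31142112  0.11707825] 0.48060556880172645
```

Run:
```python
from h import *
c=np.load("tub.npy")
r.ungrasp(); r.hold(.2); r.move_l([*c,.24],rate=.25)
a=5.5
r.move_ptp([*LID,.13],down(a)); print(r.read_t(),r.read_tcp_pos(),tubfit(("top",)))
s=r.snapshot("side"); t=r.snapshot("top")
A_=crop(s,230,70,110,140,4,"g1",[[[*LID,.043]]]);b=crop(t,270,130,90,140,4,"g2")
cv2.imwrite("pics/g.png",np.hstack([A_,b]))
```

```text
17.7667 [ 0.49776505 -0.0967392   0.13003036] {'top': (array([ 0.5565, -0.3114]), 70, np.float64(0.0104))}
```

View pics/g.png

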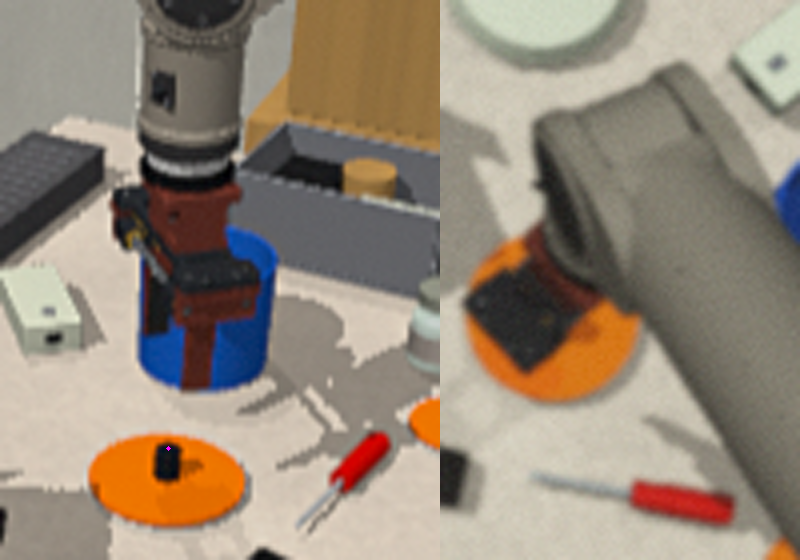

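The knob mark at (168,449) lies on the knob top, and the tub hasn't moved (its edges at 139 and 278 match the earlier picture). I'll grasp the lid, lift it, and view the tub's inside with the lid to one side.

Run:
```python
from h import *
print(r.move_l([*LID,.018],rate=.12,max_force=8),r.read_tcp_pos())
r.close_gripper(); x=r.read_tcp_pos(); print("w",r.read_grip_width(),r.read_grip_force(),x)
r.move_l([x[0],x[1],.24],rate=.15); print(r.read_t(),r.read_grip_width(),r.read_ft_force().round(2) if hasattr(r.read_ft_force(),'round') else r.read_ft_force())
s=r.snapshot("side"); t=r.snapshot("top")
A_=crop(s,230,70,110,140,4,"i1");b=crop(t,310,130,90,140,4,"i2")
cv2.imwrite("pics/i.png",np.hstack([A_,b])); print(tubfit(("top",)))
```

```text
False [ 0.49753756 -0.0954338   0.0185561 ]
w 0.2664200218569005 29.999970495700836 [ 0.49699709 -0.09552171  0.01797899]
21.6417 0.2683990393227364 [ 0.18  0.51 -0.95]
{'top': (array([ 0.5562, -0.3115]), 73, np.float64(0.0105))}
```

View pics/i.png

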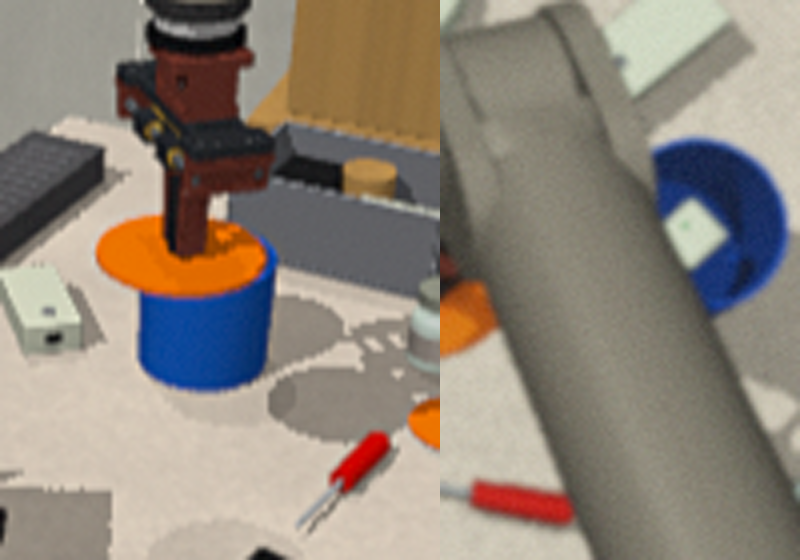

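The adapter stands upright inside the tub (end face at about (695,235)), and the lid is held level. I'll place the lid next.

Run:
```python
from h import *
c=np.load("tub.npy")
r.move_l([*c,.24],rate=.15); r.move_l([*c,.145],rate=.15)
print(r.move_l([*c,.125],rate=.03,max_force=6),r.read_tcp_pos(),r.read_ft_force(),r.read_grip_width())
```

```text
True [ 0.56020295 -0.31241456  0.12708916] [ 0.47015715 -0.68013588  4.77496073] 0.26631147378023295
```

Contact came at z = 0.127, which is the seated height. I'll release and check.

Run:
```python
from h import *
r.ungrasp(); x=r.read_tcp_pos(); r.move_l([x[0],x[1],.25],rate=.2)
r.move_ptp([.45,-.05,.35],down(5.5)); r.hold(.3); print(r.read_t())
s=r.snapshot("side"); t=r.snapshot("top"); c=np.load("tub.npy")
th=np.linspace(0,2*np.pi,24); ring=np.c_[c[0]+.069*np.cos(th),c[1]+.069*np.sin(th),0*th+.122]
A_=crop(s,230,70,110,140,4,"j1",[ring]);b=crop(t,310,130,90,140,4,"j2",[ring])
cv2.imwrite("pics/j.png",np.hstack([A_,b]))
```

```text
28.125
```

View pics/j.png

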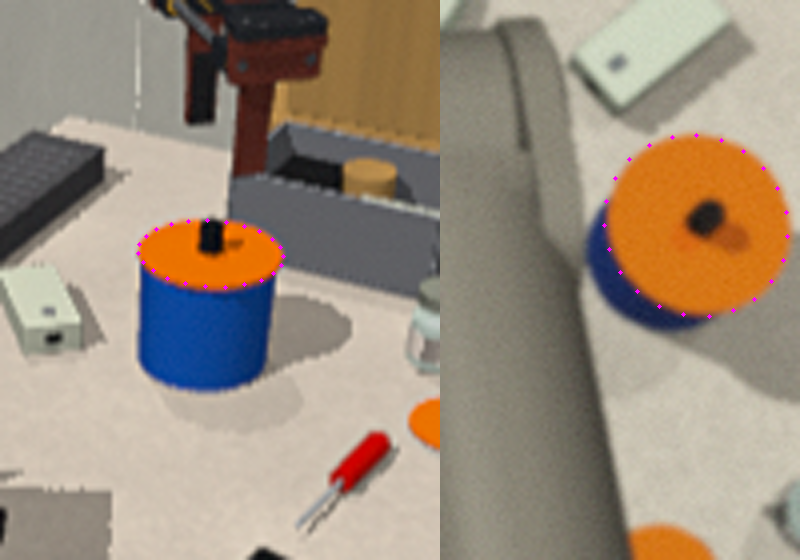

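The lid sits level on the tub. Its outline matches the predicted seated ring in both views, and the robot is clear. I'll hand in.

```bash
python3 -c "
from bench import r
print(r.sign_off())"
```

```text
the job is handed in; nothing more can be done
None
```

The job is handed in at about 28 s: the white adapter is in the blue tub, the 138 mm orange lid sits level and home on it, the black adapter is still plugged in, and I saw no other item moved in the pictures I checked.

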